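# Close the dust hood with its keyhole cover plate

## Robot

A 6-joint arm with a two-finger parallel gripper is mounted at the origin on the work surface. World frame = base frame: x ahead of the robot, y to its left, z up, the work surface at z = 0. Lengths are in m, angles in rad, forces in N, time in s.
With the tool pointing down it reaches from about 0.25 to 0.725 m from the base axis. Payload 9.7 kg.
Tool frame: the origin (TCP) lies midway between the tips of the shut fingers; the grasp point (between the pads) lies 19 mm behind it; z points along the fingers, y is the line along which they close (so a half turn about z gives the same grasp; the last joint's range is limited). The gripper opens to 85 mm and grips with 20 to 120 N. Pads are 22 mm wide; open, the fingers measure 114 mm over their backs; the gripper's body (76 mm by 85 mm) begins 54 mm behind the grasp point. The pads swing forward as they close: fully open they stand 13 mm farther back than shut.
Start: joints at [1.303, 0.087, 0.176, 1.66, 0, 1.571], TCP at [0.146, 0.53, 0.231] pointing down, gripper open.
Joint ranges: [-3.13, 3.13], [-0.85, 1.81], [-1.15, 1.24], [-2.2, 2.28], [-1.44, 1.52], [-3.14, 3.14]. Speed limits (rad/s): [2.22, 2.22, 2.57, 3.14, 3.14, 3.14].

## Interface

Orientations are given as a 3x3 rotation matrix whose columns are the frame's x, y, z axes.
In Python, from workcell import status, vision, job_done gives the robot as it stands. The module is installed in compiled form; this text tells all that it offers.
- The arm moves only by the shell command python3 -m jog 'ROWS' [FORCE]. ROWS is a JSON list of rows, 1 to 5 of them, each of 5 numbers: the finger opening in m, then dx, dy, dz in m, then a turn about the tool's z in rad; each row is the pose to reach, as a shift and turn from the pose commanded when the command began, along the tool's axes at that moment; what a row does not reach only later rows make up. A row lasts 1/12 s, in which the tool goes at most 0.0417 m and 0.125 rad, less where a joint would pass 70% of its speed; a pose out of reach is approached as far as the arm can. The fingers move at their own pace and stop on an object; FORCE is the grip in N (left out, the last holds). Time passes only in rows, so rows that do not move let the fingers close. It prints the time, the measured TCP pose, the force, the opening and the grip force at its end.
- status.get_obs(): the state, without advancing time (a new reading comes with each control period).
- vision.read_camera(name): name is "side" or "top" or "wrist"; returns the picture (384x512x3 uint8, blue, green, red); there is no depth.
- vision.camera_info(name): a dict with "intrinsics" (3x3 intrinsics, pixels), "R" (3x3) and "t" (3): a world point X has camera coordinates R X + t. Camera axes: x right, y down, z forward; pixel columns grow to the right and rows downward; lengths in m; the calibration is good to about 2 mm. The wrist camera is an equidistant fisheye: a pixel r from the principal point sees the ray r / f radians off the axis. A picture is of the moment at which its call begins: read the wrist's pose just before it. camera_info takes no time and is no camera call; for the wrist camera it gives the pose at the moment of the call.
- job_done(): hands the job in; it is judged then, once.
The state is a dict: "clock": time; "qpos": joint angles; "dq": joint speeds; "joint_torque": joint torques, N m; "position": TCP position; "orientation": TCP orientation; "ft_force": force on the tool from outside, world axes, zero at the start; "ft_torque": the same for the moment, N m; "grip_width": finger opening in m; "finger_force": force on a finger pad.
Only numpy, scipy, OpenCV 4.12 (cv2) and the standard library are available. Lean on these libraries where they do the work, as an engineer would, in place of code of your own. Each camera call takes 0.05 s, during which the arm holds its last target. There are 200 camera calls.

## Task

Take the aluminium cover plate out of the wooden rack and close the dust hood's clean-out opening with it: pass the wide part of the plate's keyhole over the headed stud until the plate lies flat on the hood, then push it straight down against the stud's spring until it is fully home, and let go. Feel your way and do not force the thin sheet metal (stay under 30 N on the hood and stud); leave the glue bottle, wrench and wooden round where they are.

Things in the scene. Friction and masses are not known exactly. Their poses are not given: they have to be found in the camera images.
- hood: Fixed grey sheet-metal dust hood: box 140 deep (x -140..0), 200 wide (y), 125 high; black hose spigot on top, diameter 100, 22 high, centred 75 mm behind the face. Origin: foot of the middle of its upright working face; +x points straight out of the face, roughly away from the robot; +z up. The face has a clean-out opening, 80 wide, 20 to 52 mm above the bench.
- stud_zero (a point): Point on the hood's face, in its middle, 100 mm above the bench (axes as the hood). The steel headed stud, pointing along +x, is bolted in a sideways adjusting slot here: its axis is at this height, but up to 14 mm to either side (y). That shift is in no measured pose and differs each time: find it by feel or eye. The stud does not shift sideways in use.
- stud_depth (a point): Point 12 mm out from stud_zero, level with the stud head's flat outer end. Neck diameter 10, head diameter 20. The head's underside is a cone, 2.9 mm from the face at the neck and 6.5 mm at the rim. It draws out up to 4 mm against a spring (6 N + 3 N/mm): the plate's slot wedges under it, lifts it 1 mm, and pushing the plate down takes some 2 to 8 N beyond its weight until it stops dead.
- plate: Loose aluminium cover plate, 120 wide (y), 168 high (z), 5 thick (x), about 0.3 kg. Origin: middle of the lower edge, mid-thickness; +z up the plate; +x its outer face. Fitted: yaw as the hood, flat on the face (origin 2.5 mm out from it), origin 43 mm above the bench with the wide hole level with the stud, 15 mm when fully home (upper end of the slot on the stud's neck).
- plate_hole (a point): Centre of the wide hole of the plate's keyhole, 57 mm above the plate's origin, on its centre line: 23 x 23 mm with corners cut at 45 degrees, so the stud's head passes with 1.5 mm to spare all round. A slot 13 mm wide runs up from it to 90 mm above the origin; the head cannot pass the slot.
- plate_grip (a point): Centre of the black grip bar at the plate's top, 153 mm above the plate's origin: 12 thick (x), 60 wide (y), 30 high. Grasp here from above, fingers closing across the thickness (plate's x). With the plate fitted the fingertips clear the hood's top.
- rack: Wooden rack fixed to the bench, 60 (x) x 160 (y) x 45 high, with a slot 8 wide (x) and 130 long (y), floor 10 mm above the bench, in which the plate stands upright, its +x with the rack's +x. Origin: centre of its underside.
- glue: White glue bottle, diameter 60, 150 high, loose, upright. Origin: centre of its underside. Leave alone.
- wrench: Steel wrench lying on the bench, loose. Origin: underside of its middle. Leave alone.
- round: Wooden round (disc), diameter 76, 30 high, loose. Origin: centre of its underside. Leave alone.
Mind the look-alikes: they are no part of the job. What is meant by the plate is not green, and is the larger of those in its own colour.

How it is judged:
On the way, in this order (a step that is already met when the one before it is completed fails the run):
1. the plate is lifted clear of the rack (z of plate in the frame of rack above 0.05 m), for 0.1 s.
2. the stud's head has passed through the wide hole: the plate stands close to the hood's face, still raised (x of plate in the frame of hood between 0 and 0.006 m and y of plate in the frame of hood between -0.018 and 0.018 m and height (world z) of plate between 0.034 and 0.05 m and angle between the x axis of plate and the x axis of hood, either way round below 0.12 rad), for 0.1 s.
At the end, for the whole second after the job is handed in: The plate is let go and at rest, locked behind the stud's head and fully home: its origin 15 +- 2.5 mm above the bench, flat on the hood (origin 2.5 +- 2 mm out from the face, faces parallel within 4 degrees), upright within 5 degrees, within 18 mm of the middle of the face sideways (x of plate in the frame of hood between 0.0005 and 0.0045 m and y of plate in the frame of hood between -0.018 and 0.018 m and height (world z) of plate between 0.0125 and 0.0175 m and angle between the x axis of plate and the x axis of hood, either way round below 0.07 rad and angle between plate's own z axis and vertical below 0.09 rad and contact force between the fingers and plate below 0.1 N and linear speed of plate below 0.01 m/s); the robot touches nothing.
It fails at once if the plate presses on the hood or stud with more than 30 N (contact force between plate and hood above 30 N).
It fails at once if the glue bottle is moved more than 30 mm (distance of glue from where it was at the start of the episode above 0.03 m).
It fails at once if the wrench is moved more than 30 mm (distance of wrench from where it was at the start of the episode above 0.03 m).
It fails at once if the wooden round is moved more than 30 mm (distance of round from where it was at the start of the episode above 0.03 m).
It also fails if it takes over 61 s, if anything falls off the work surface, if the arm or the gripper's body presses on something with over 40 N, if the wrist force passes 120 N, or if a joint passes its speed limit or range.

## Working session

There is one attempt and no reset: what is moved stays moved. The work goes in short steps, Python scripts to look and compute and a shell command to move; the robot and the scene stay as the last step left them, time stands still between calls to the robot, and variables do not carry over. Pictures are saved under pics/ and viewed, at most 10 in all, crops included, and the job is handed in when it is done.

```bash
mkdir -p pics
python3 - <<'E'
from workcell import status, vision
import cv2,numpy as np
o=status.get_obs(); print(o['clock'],o['position'],o['orientation'])
for n in("side","top"):
    cv2.imwrite(f"pics/{n}0.png",vision.read_camera(n))
    i=vision.camera_info(n);print(n,i)
E
```

```text
0.0 [0.14549222 0.5301841  0.23058527] [[-9.64353129e-01  2.64618458e-01 -3.38565247e-04]
 [ 2.64618675e-01  9.64352316e-01 -1.25206092e-03]
 [-4.82225121e-06 -1.29701956e-03 -9.99999159e-01]]
side {'intrinsics': array([[424.189782  ,   0.        , 254.46209677],
       [  0.        , 424.189782  , 192.33849871],
       [  0.        ,   0.        ,   1.        ]]), 'R': array([[-0.87849492, -0.47774833,  0.00178837],
       [-0.36552153,  0.6697098 , -0.64643855],
       [ 0.30763725, -0.56854667, -0.76296396]]), 't': array([0.60055278, 0.33169955, 1.09804316])}
top {'intrinsics': array([[367.93023428,   0.        , 251.42300264],
       [  0.        , 367.93023428, 188.7328282 ],
       [  0.        ,   0.        ,   1.        ]]), 'R': array([[ 0.01101504, -0.99983591,  0.01438111],
       [-0.99646242, -0.0121739 , -0.08315315],
       [ 0.08331458, -0.0134143 , -0.99643301]]), 't': array([-0.01853003,  0.69626976,  1.04378379])}
```

View pics/top0.png

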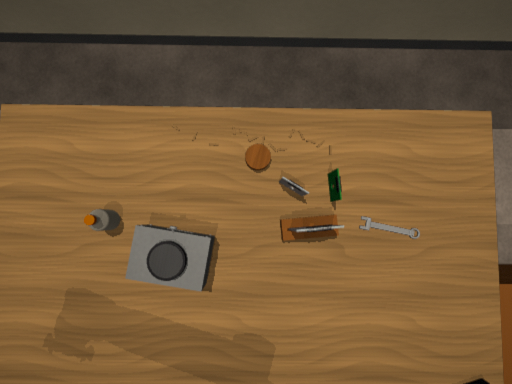

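View pics/side0.png

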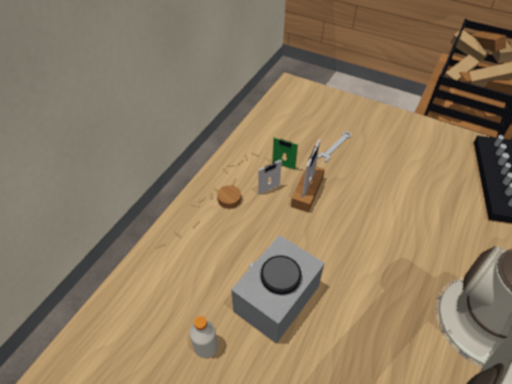

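Candidates for the plate: grey sheet in the rack (top 318,229; side 312,165), small grey sheet standing loose (top 294,187; side 270,177), green sheet (top 335,185; side 285,152). The one in the rack fits: not green, the larger grey one. I'll confirm it with an enlarged crop.

Run:
```python
import cv2,numpy as np
t=cv2.imread("pics/top0.png");s=cv2.imread("pics/side0.png")
a=cv2.resize(t[165:255,265:365],(400,360),interpolation=cv2.INTER_CUBIC)
b=cv2.resize(s[125:215,245:345],(400,360),interpolation=cv2.INTER_CUBIC)
c=cv2.resize(t[215:300,120:225],(400,240)) if 0 else cv2.resize(t[220:295,120:220],(320,240),interpolation=cv2.INTER_CUBIC)
m=np.zeros((600,800,3),np.uint8);m[:360,:400]=a;m[:360,400:]=b;m[360:,:320]=c
cv2.imwrite("pics/crop.png",m)
```

```text
(no output)
```

View pics/crop.png

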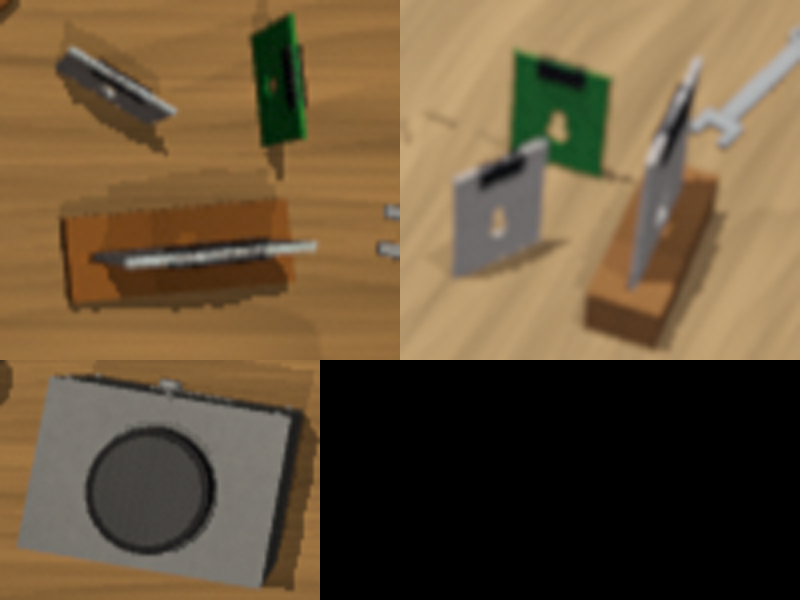

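The crop confirms the large grey plate in the rack: its top edge runs from (296.8,230.5) to (344,226.3), and the other grey plate is smaller. Hood top corners are at (136.2,225), (213.4,235.9), (201.9,290.9) and (125.6,278.8), with the stud at about (172.5,227).

```bash
cat > h.py <<'E'
import numpy as np
from workcell import status, vision
def topix(n,X):
    i=vision.camera_info(n);c=np.atleast_2d(X)@i['R'].T+i['t'];p=c@i['intrinsics'].T;return p[:,:2]/p[:,2:]
def atz(n,uv,z):
    i=vision.camera_info(n);d=i['R'].T@np.linalg.solve(i['intrinsics'],[*uv,1]);C=-i['R'].T@i['t'];return C+d*(z-C[2])/d[2]
E
python3 - <<'E'
from h import *
np.set_printoptions(precision=4,suppress=True)
def q(name,z,pts):
    P=[atz('top',p,z) for p in pts];print(name,*[p[:2] for p in P],'mean',np.mean(P,0)[:2])
    for a,b in zip(P,P[1:]): d=b-a;print('  len',np.linalg.norm(d),'dir deg',np.degrees(np.arctan2(d[1],d[0])))
q('hood',.125,[(136.2,225),(213.4,235.9),(201.9,290.9),(125.6,278.8)])
q('spigot',.147,[(166.9,260.6)])
q('stud',.105,[(172.5,227.2)])
q('plate top',.178,[(296.8,230.5),(344,226.3)])
q('rack',.045,[(280.5,219.3),(336.8,214.8),(338.5,235),(283,240.8)])
E
```

```text
hood [0.5893 0.2918] [0.5631 0.0892] [0.4214 0.1162] [0.4505 0.314 ] mean [0.5061 0.2028]
  len 0.20431908564986498 dir deg -97.3857788246672
  len 0.14423893172251337 dir deg 169.22484462911783
  len 0.19998378164473582 dir deg 81.63758655031059
spigot [0.5005 0.2042] mean [0.5005 0.2042]
stud [0.5842 0.2008] mean [0.5842 0.2008]
plate top [ 0.581  -0.1226] [ 0.5927 -0.2407] mean [ 0.5868 -0.1817]
  len 0.11867954032091448 dir deg -84.35218955619733
rack [ 0.6085 -0.0942] [ 0.6232 -0.2557] [ 0.5657 -0.2601] [ 0.5477 -0.1016] mean [ 0.5863 -0.1779]
  len 0.16212015843265207 dir deg -84.82222655240918
  len 0.057605084048504514 dir deg -175.6332555518877
  len 0.15948107235575476 dir deg 96.48949322386831
```

```bash
R='x'
python3 -m jog '[[0.085,-0.194,-0.061,0,0],[0.085,-0.194,-0.061,0,0],[0.085,-0.194,-0.061,0,0],[0.085,-0.194,-0.061,0,0],[0.085,-0.194,-0.061,0,0]]'
python3 -m jog '[[0.085,-0.194,-0.061,0,0],[0.085,-0.194,-0.061,0,0],[0.085,-0.194,-0.061,0,0],[0.085,-0.194,-0.061,0,0],[0.085,-0.194,-0.061,0,0]]'
python3 -m jog '[[0.085,-0.194,-0.061,0,0.5],[0.085,-0.194,-0.061,0,0.5],[0.085,-0.194,-0.061,0,0.5],[0.085,-0.194,-0.061,0,0.5],[0.085,-0.194,-0.061,0,0.5]]'
python3 -m jog '[[0.085,0,0,0,0.5],[0.085,0,0,0,0.5],[0.085,0,0,0,0.5],[0.085,0,0,0,0.5]]'
python3 -m jog '[[0.085,0,0,0,0.45],[0.085,0,0,0,0.45],[0.085,0,0,0,0.45],[0.085,0,0,0,0.45],[0.085,0,0,0,0.45]]'
python3 - <<'E'
from h import *
import cv2
print(status.get_obs()['qpos'],vision.camera_info('wrist'))
cv2.imwrite('pics/w1.png',vision.read_camera('wrist'))
E
```

```text
clock: 0.52
position: [0.318, 0.4186, 0.231]
orientation: [[-0.964, 0.265, -0.0], [0.265, 0.964, -0.0], [-0.0, -0.0, -1.0]]
ft_force: [0.8, 0.8, -0.2]
grip_width: 0.085
finger_force: 0.0
clock: 0.93
position: [0.4892, 0.3082, 0.2309]
orientation: [[-0.964, 0.265, -0.0], [0.265, 0.964, -0.0], [0.0, -0.0, -1.0]]
ft_force: [-0.0, 1.1, 0.6]
grip_width: 0.0848
finger_force: 0.0
clock: 1.35
position: [0.6601, 0.1979, 0.2305]
orientation: [[-0.713, 0.701, -0.001], [0.701, 0.713, -0.0], [0.0, -0.001, -1.0]]
ft_force: [-0.1, 0.4, 0.1]
grip_width: 0.0851
finger_force: 0.0
clock: 1.68
position: [0.6586, 0.1995, 0.2303]
orientation: [[-0.292, 0.956, -0.001], [0.956, 0.292, -0.0], [0.0, -0.002, -1.0]]
ft_force: [0.6, -0.2, -1.2]
grip_width: 0.085
finger_force: 0.0
clock: 2.1
position: [0.6583, 0.1999, 0.2307]
orientation: [[0.15, 0.989, -0.001], [0.989, -0.15, -0.0], [-0.0, -0.001, -1.0]]
ft_force: [-0.6, 0.7, 0.1]
grip_width: 0.0853
finger_force: 0.0
[2.94798967e-01 4.50110939e-01 6.16894567e-01 1.73854361e+00
 2.27004642e-05 2.01603996e+00] {'intrinsics': array([[297.31863964,   0.        , 259.83779588],
       [  0.        , 297.31863964, 194.82369864],
       [  0.        ,   0.        ,   1.        ]]), 'R': array([[ 0.98892328, -0.14841155, -0.00217957],
       [-0.14089289, -0.94324033,  0.30074387],
       [-0.04668972, -0.29710553, -0.95370245]]), 't': array([-0.62055869,  0.24198599,  0.46916536])}
```

View pics/w1.png

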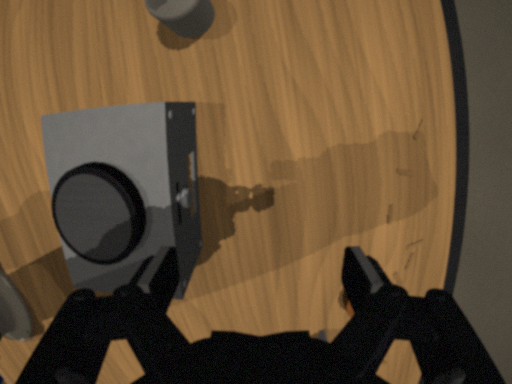

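The picture shows the hood's face edge-on (columns 165-200), with the stud at about (183,197). I'll enlarge it to get corners and stud outline.

Run:
```python
import cv2,numpy as np
w=cv2.imread("pics/w1.png")
g=lambda r0,r1,c0,c1,s:cv2.convertScaleAbs(cv2.resize(w[r0:r1,c0:c1],None,fx=s,fy=s,interpolation=cv2.INTER_CUBIC),alpha=1.6,beta=20)
m=np.zeros((600,800,3),np.uint8)
m[:600,:350]=g(95,215,140,210,5)
m[:300,360:760]=g(180,210,165,205,10)
m[300:600,360:560]=g(90,120,160,180,10)
m[300:600,570:770]=g(280,310,170,190,10)
cv2.imwrite("pics/w1c.png",m)
```

```text
(no output)
```

View pics/w1c.png

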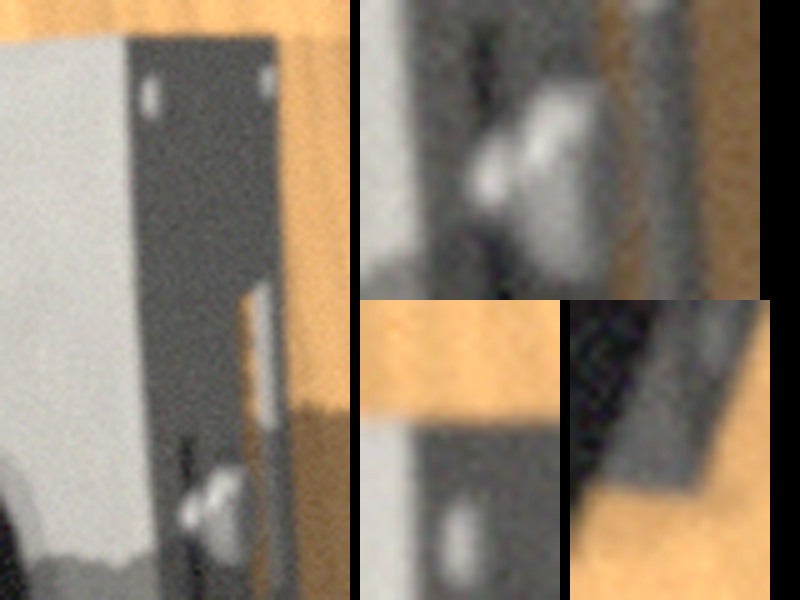

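```bash
cat >> h.py <<'E'
def fish(i,X):
    c=np.atleast_2d(X)@i['R'].T+i['t'];rho=np.hypot(c[:,0],c[:,1]);th=np.arctan2(rho,c[:,2]);K=i['intrinsics']
    return np.c_[K[0,2]+K[0,0]*th*c[:,0]/rho,K[1,2]+K[1,1]*th*c[:,1]/rho]
def local(p,L):
    x,y,a=p[:3];c,s=np.cos(a),np.sin(a);L=np.atleast_2d(L);return np.c_[x+c*L[:,0]-s*L[:,1],y+s*L[:,0]+c*L[:,1],L[:,2]]
E
python3 - <<'E'
from h import *
from scipy.optimize import least_squares
np.set_printoptions(precision=4,suppress=True)
i=vision.camera_info('wrist')
print('cam',-i['R'].T@i['t'])
L=np.array([[0,.1,.125],[0,.1,0],[0,-.1,0],[0,.04,.02]]);O=np.array([[165.4,102.4],[195.2,102.4],[182.7,299.2],[192.4,151.6]])
# top-left corner of hood in wrist image approx
t=np.linspace(0,6.283,60)
def stud(p,s): 
    q=np.vstack([fish(i,local(p,np.c_[np.full(60,x),s+.01*np.cos(t),.1+.01*np.sin(t)])) for x in(.0065,.012)]);return np.array([q[:,1].min(),q[:,1].max(),q[:,0].max()])
TL=np.array([[0,.1,.125],[0,-.1,.125],[-.14,-.1,.125],[-.14,.1,.125]]);TO=np.array([(136.2,225),(213.4,235.9),(201.9,290.9),(125.6,278.8)])
def f(p,wt=0.): return np.r_[(fish(i,local(p,L))-O).ravel(),stud(p,p[3])-[188,208,189.5],wt*(topix('top',local(p,TL))-TO).ravel()]
for wt in(0,1):
    r=least_squares(f,[.576,.19,-.145,.01],args=(wt,),x_scale=[.01,.01,.1,.01]);print(wt,r.x,np.degrees(r.x[2]));print(r.fun)
E
```

```text
cam [0.6693 0.2756 0.3734]
0 [ 0.5646  0.1833 -0.2442  0.0179] -13.99169450931545
[  0.8906  12.58     1.3816   8.3863   8.5048 -46.4598  -2.1944   8.4284
  -0.3469   0.2579  -4.074    0.       0.       0.       0.      -0.
   0.      -0.      -0.    ]
1 [ 0.5671  0.1839 -0.2165  0.0166] -12.406403025727139
[  0.4223  11.2154   1.066    7.4558  11.8811 -46.7923  -1.2391   7.5652
  -0.2568   0.2682  -2.3807   3.9271   0.3365   1.0111   6.7309  -0.1558
   4.9289   0.9532  -0.5332]
```

Run:
```python
from h import *
from scipy.optimize import least_squares
np.set_printoptions(precision=4,suppress=True)
i=vision.camera_info('wrist')
L=np.array([[0,.1,.125],[0,.1,0],[0,-.1,.125],[0,.04,.02]]);O=np.array([[165.4,102.4],[195.2,102.4],[182.7,299.2],[192.4,151.6]])
t=np.linspace(0,6.283,60)
def stud(p,s): 
    q=np.vstack([fish(i,local(p,np.c_[np.full(60,x),s+.01*np.cos(t),.1+.01*np.sin(t)])) for x in(.0065,.012)]);return np.array([q[:,1].min(),q[:,1].max(),q[:,0].max()])
TL=np.array([[0,.1,.125],[0,-.1,.125],[-.14,-.1,.125],[-.14,.1,.125]]);TO=np.array([(136.2,225),(213.4,235.9),(201.9,290.9),(125.6,278.8)])
def f(p,wt=0.): return np.r_[(fish(i,local(p,L))-O).ravel(),stud(p,p[3])-[188,208,189.5],wt*(topix('top',local(p,TL))-TO).ravel()]
for wt in(0,1):
    r=least_squares(f,[.576,.19,-.145,.01],args=(wt,),x_scale=[.01,.01,.1,.01]);print(wt,r.x,np.degrees(r.x[2]));print(r.fun)
    print('stud world',local(r.x,[[0.012,r.x[3],.1]]))
```

```text
0 [ 0.5736  0.1926 -0.154   0.0065] -8.821397284311695
[-1.0721 -0.0806  0.1096 -0.2213 -0.9911  0.8056  0.5381 -0.2476 -0.1935
  0.0998  1.5744  0.      0.     -0.      0.      0.      0.      0.
 -0.    ]
stud world [[0.5865 0.1972 0.1   ]]
1 [ 0.5739  0.1926 -0.1516  0.0065] -8.688682312283422
[-1.0301 -0.0832  0.1391 -0.2224 -0.5407  0.8374  0.6786 -0.2494 -0.1985
  0.0861  1.8198  0.149   0.1248 -1.7577  1.6222  0.4941  0.385   0.5656
 -0.0586]
stud world [[0.5868 0.1972 0.1   ]]
```

```bash
python3 -m jog '[[0.085,-0.2,-0.007,0,0],[0.085,-0.2,-0.007,0,0],[0.085,-0.2,-0.007,0,0],[0.085,-0.2,-0.007,0,0],[0.085,-0.2,-0.007,0,0]]'
python3 -m jog '[[0.085,-0.188,-0.0065,0,-0.247],[0.085,-0.188,-0.0065,0,-0.247],[0.085,-0.188,-0.0065,0,-0.247],[0.085,-0.188,-0.0065,0,-0.247],[0.085,-0.188,-0.0065,0,-0.247]]'
python3 - <<'E'
from h import *
import cv2
o=status.get_obs();i=vision.camera_info('wrist')
w=vision.read_camera('wrist');cv2.imwrite('pics/w2.png',w)
np.set_printoptions(precision=4,suppress=True);print(o['position'],o['orientation'])
# predicted grip bar top corners, plate top corners
P=[.5868,-.1817,.096]
print(fish(i,local(P,[[0,.06,.178],[0,-.06,.178],[.006,.03,.178],[.006,-.03,.178],[-.006,.03,.178],[-.006,-.03,.178]])))
cv2.imwrite('pics/w2c.png',cv2.convertScaleAbs(cv2.resize(w[150:384,160:360],None,fx=2.5,fy=2.5,interpolation=cv2.INTER_CUBIC),alpha=1.5,beta=15))
E
```

```text
clock: 2.57
position: [0.6212, 0.0006, 0.2313]
orientation: [[0.144, 0.99, -0.0], [0.99, -0.144, -0.0], [-0.0, -0.0, -1.0]]
ft_force: [0.3, 0.4, 0.5]
grip_width: 0.0851
finger_force: 0.0
clock: 2.98
position: [0.587, -0.1854, 0.2312]
orientation: [[-0.101, 0.995, -0.0], [0.995, 0.101, -0.001], [-0.001, -0.0, -1.0]]
ft_force: [-0.4, 0.7, 0.1]
grip_width: 0.0851
finger_force: 0.0
[ 0.587  -0.1854  0.2312] [[-0.1015  0.9948 -0.0003]
 [ 0.9948  0.1015 -0.0006]
 [-0.0006 -0.0004 -1.    ]]
[[261.4622 123.6204]
 [260.1047 281.3466]
 [270.0057 168.2617]
 [268.5135 247.955 ]
 [252.1887 168.1286]
 [252.3025 247.8473]]
```

View pics/w2c.png

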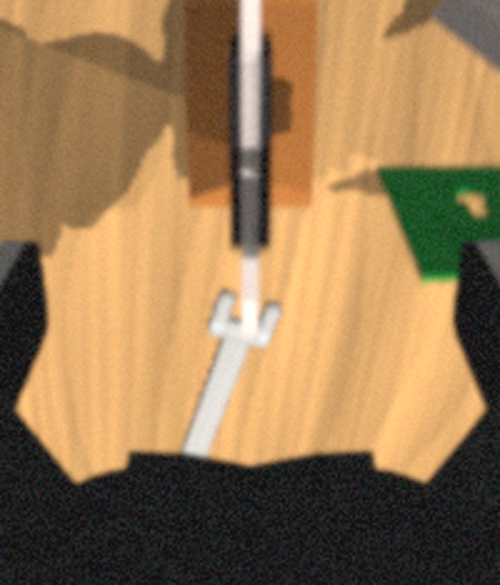

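The crop shows the bar at rows 164–248, columns 253–268, within ~2 px of prediction, so the plate grip centre is at about (0.587,-0.180). I'll descend and grasp.

```bash
python3 -m jog '[[0.085,0.005,0,0.03,0],[0.085,0.005,0,0.06,0],[0.085,0.005,0,0.087,0],[0.085,0.005,0,0.087,0],[0.085,0.005,0,0.087,0]]'
python3 -m jog '[[0,0,0,0,0],[0,0,0,0,0],[0,0,0,0,0],[0,0,0,0,0],[0,0,0,0,0]]' 60
python3 -m jog '[[0,0,0,0,0],[0,0,0,0,0],[0,0,0,0,0],[0,0,0,0,0],[0,0,0,0,0]]' 60
```

```text
clock: 3.45
position: [0.5868, -0.1766, 0.1434]
orientation: [[-0.102, 0.995, -0.003], [0.995, 0.102, 0.001], [0.001, -0.003, -1.0]]
ft_force: [-0.9, -0.1, 0.5]
grip_width: 0.085
finger_force: 0.0
clock: 3.87
position: [0.5881, -0.177, 0.1452]
orientation: [[-0.1, 0.995, 0.001], [0.995, 0.1, -0.0], [-0.001, 0.001, -1.0]]
ft_force: [-0.5, -0.3, 0.0]
grip_width: 0.0249
finger_force: 0.0
clock: 4.28
position: [0.5879, -0.177, 0.1449]
orientation: [[-0.1, 0.995, 0.001], [0.995, 0.1, -0.0], [-0.0, 0.001, -1.0]]
ft_force: [-0.5, 0.7, 5.0]
grip_width: 0.0112
finger_force: 59.8
```

```bash
python3 -m jog '[[0,0,0,-0.02,0],[0,0,0,-0.05,0],[0,0,0,-0.08,0],[0,0,0,-0.11,0],[0,0,0,-0.14,0]]'
python3 -m jog '[[0,0,0,-0.02,0],[0,0,0,-0.02,0],[0,0,0,-0.02,0],[0,0,0,-0.02,0]]'
python3 - <<'E'
from h import *
import cv2
print(status.get_obs()['position'])
w=vision.read_camera('wrist')
t=vision.read_camera('top');s=vision.read_camera('side')
print(vision.camera_info('wrist'))
m=np.zeros((600,800,3),np.uint8)
g=lambda im,r0,r1,c0,c1,s:cv2.convertScaleAbs(cv2.resize(im[r0:r1,c0:c1],None,fx=s,fy=s,interpolation=cv2.INTER_CUBIC),alpha=1.4,beta=15)
m[:600,:400]=g(w,60,310,180,347,2.4)[:600,:400]
m[:300,410:800]=g(t,190,290,260,390,3)
m[300:600,410:800]=g(s,80,180,240,370,3)
cv2.imwrite('pics/w3.png',m)
E
```

```text
clock: 4.7
position: [0.5872, -0.1768, 0.2846]
orientation: [[-0.1, 0.995, -0.002], [0.995, 0.1, 0.001], [0.001, -0.002, -1.0]]
ft_force: [1.1, -0.8, -3.3]
grip_width: 0.011
finger_force: 59.0
clock: 5.03
position: [0.5876, -0.1769, 0.3018]
orientation: [[-0.1, 0.995, -0.003], [0.995, 0.1, 0.001], [0.001, -0.003, -1.0]]
ft_force: [0.3, -0.4, -4.6]
grip_width: 0.0112
finger_force: 59.0
[ 0.58759106 -0.17691636  0.30179963]
{'intrinsics': array([[297.31863964,   0.        , 259.83779588],
       [  0.        , 297.31863964, 194.82369864],
       [  0.        ,   0.        ,   1.        ]]), 'R': array([[ 0.99485102,  0.10127298, -0.00390249],
       [ 0.09780407, -0.94925595,  0.29891053],
       [ 0.0265671 , -0.29775312, -0.95427316]]), 't': array([-0.56480012, -0.28542898,  0.37915393])}
```

View pics/w3.png

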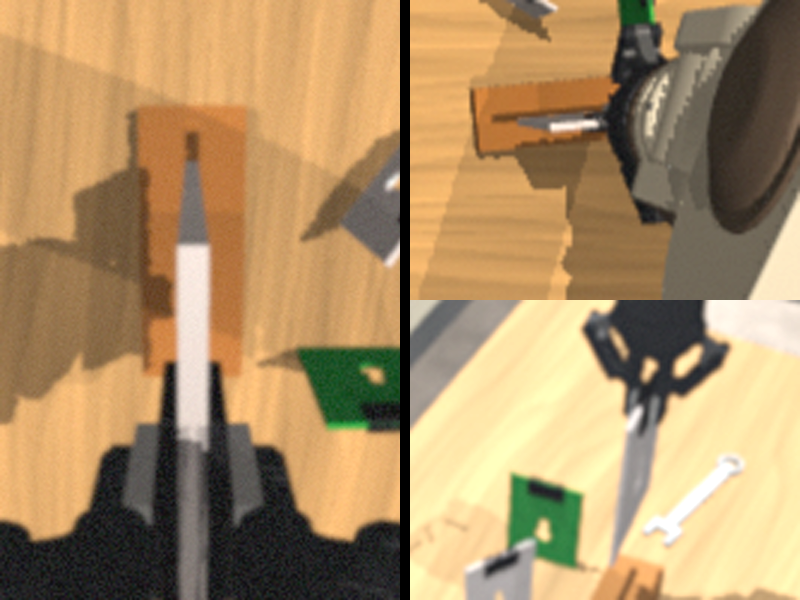

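Run:
```python
from h import *
from scipy.optimize import least_squares
np.set_printoptions(precision=4,suppress=True)
i=vision.camera_info('wrist')
O=np.array([[260,161.25],[260.4,126.7],[260,211.25]])
# p: offset along tool x, height error h, tilt (in plane), tool-y offset
def f(p,full=True):
    L=np.array([[0,.06,.168],[0,.06,0],[0,.03,.168]]);y,z=L[:,1],L[:,2]-.153
    return (fish(i,local([.5876,-.1769,.1],np.c_[L[:,0]+p[2],y+p[0],z+.3018+.019+p[1]]))-O).ravel()
print(f([0,0,0]))
r=least_squares(f,[0,0,0],x_scale=.01);print(r.x,r.fun)
r=least_squares(lambda q:f([q[0],0,q[1]]),[0,0],x_scale=.01);print(r.x,r.fun)
```

```text
[  1.5568 -12.1851   0.8344  -4.496    1.3245  12.9758]
[-0.0117 -0.0442 -0.0007] [ 0.0099 -2.7797  0.1304  3.8126 -0.0777  1.0107]
[-0.0005 -0.0006] [  0.0074 -10.728    0.2147  -3.9108  -0.1137  14.2354]
```

Run:
```python
from h import *
from scipy.optimize import least_squares
np.set_printoptions(precision=4,suppress=True)
i=vision.camera_info('wrist')
O=np.array([[260,161.25],[260.4,126.7],[260,211.25]])
def f(p):
    L=np.array([[0,.06,.168],[0,.06,0],[0,.03,.138]]);y,z=L[:,1],L[:,2]-.153
    return (fish(i,local([.5876,-.1769,.1],np.c_[L[:,0]+p[2],y+p[0]-p[3]*z,z+p[3]*y+.3018+.019+p[1]]))-O).ravel()
for m in([1,0,1,0],[1,0,1,1],[1,1,1,0],[1,1,1,1]):
    m=np.array(m);r=least_squares(lambda q:f(q*m),[0,0,0,0],x_scale=[.01,.01,.01,.1]);print(r.x*m,r.fun)
```

```text
[-0.0049  0.     -0.0006  0.    ] [-0.0952  0.7955  0.1721  0.7454  0.0356 -1.5325]
[-0.0049  0.     -0.0006  0.0017] [-0.0957  0.9131  0.1727  0.478   0.0359 -1.5455]
[-0.0036  0.0056 -0.0006  0.    ] [-0.0997  0.1523  0.1845 -0.2315  0.0376 -0.0868]
[-0.0035  0.0059 -0.0006 -0.0017] [-0.0994  0.0005  0.1844  0.0009  0.0374 -0.0011]
```

The plate is lifted, its +y edge at (260,161)–(260,127); it hangs about 4.5 mm toward tool −x with no tilt. Next I move to a standoff of 50 mm in front of the stud.

```bash
python3 -m jog '[[0,0.03,0.0065,0,0],[0,0.07,0.0145,0,0],[0,0.11,0.022,0,0],[0,0.15,0.03,0,0],[0,0.185,0.0375,0,0]]'
python3 -m jog '[[0,0.04,0.008,0,0.05],[0,0.08,0.016,0,0.1],[0,0.12,0.024,0,0.15],[0,0.155,0.031,0,0.2],[0,0.182,0.037,0,0.252]]'
python3 -m jog '[[0,0,0,0,0],[0,0,0,0.03,0],[0,0,0,0.06,0],[0,0,0,0.09,0],[0,0,0,0.11,0]]'
python3 -m jog '[[0,0,0,0.01,0],[0,0,0,0.0143,0],[0,0,0,0.0143,0],[0,0,0,0.0143,0]]'
```

```text
clock: 5.6
position: [0.606, 0.0131, 0.3033]
orientation: [[-0.1, 0.995, -0.001], [0.995, 0.1, 0.0], [0.0, -0.001, -1.0]]
ft_force: [0.8, -0.5, -2.8]
grip_width: 0.0111
finger_force: 59.0
clock: 6.02
position: [0.6246, 0.1987, 0.3029]
orientation: [[0.152, 0.988, -0.002], [0.988, -0.152, -0.0], [-0.0, -0.002, -1.0]]
ft_force: [-0.6, -1.6, -4.2]
grip_width: 0.011
finger_force: 59.1
clock: 6.43
position: [0.6239, 0.1952, 0.1899]
orientation: [[0.151, 0.989, -0.004], [0.989, -0.151, -0.001], [-0.002, -0.004, -1.0]]
ft_force: [-0.2, 0.6, -4.2]
grip_width: 0.011
finger_force: 59.1
clock: 6.77
position: [0.6255, 0.1956, 0.1813]
orientation: [[0.151, 0.988, 0.001], [0.988, -0.151, 0.0], [0.001, 0.001, -1.0]]
ft_force: [-0.0, -0.9, -3.2]
grip_width: 0.0111
finger_force: 59.1
```

Run:
```python
from h import *
import cv2
np.set_printoptions(precision=4,suppress=True)
for k in range(2): w=vision.read_camera('wrist');o=status.get_obs();print(o['position'],o['ft_force'])
print(vision.camera_info('wrist'))
g=lambda r0,r1,c0,c1,s:cv2.convertScaleAbs(cv2.resize(w[r0:r1,c0:c1],None,fx=s,fy=s,interpolation=cv2.INTER_CUBIC),alpha=1.6,beta=20)
m=np.zeros((600,800,3),np.uint8)
m[:600,:]=g(100,250,130,330,4)
cv2.imwrite('pics/w4.png',m);cv2.imwrite('pics/w4raw.png',w)
```

```text
[0.6257 0.1957 0.1817] [-0.4083  0.1376 -4.0539]
[0.6258 0.1958 0.1818] [ 0.2617  0.1959 -4.0527]
{'intrinsics': array([[297.3186,   0.    , 259.8378],
       [  0.    , 297.3186, 194.8237],
       [  0.    ,   0.    ,   1.    ]]), 'R': array([[ 0.9887, -0.15  ,  0.001 ],
       [-0.1435, -0.9433,  0.2993],
       [-0.044 , -0.296 , -0.9542]]), 't': array([-0.5893,  0.2501,  0.418 ])}
```

View pics/w4.png

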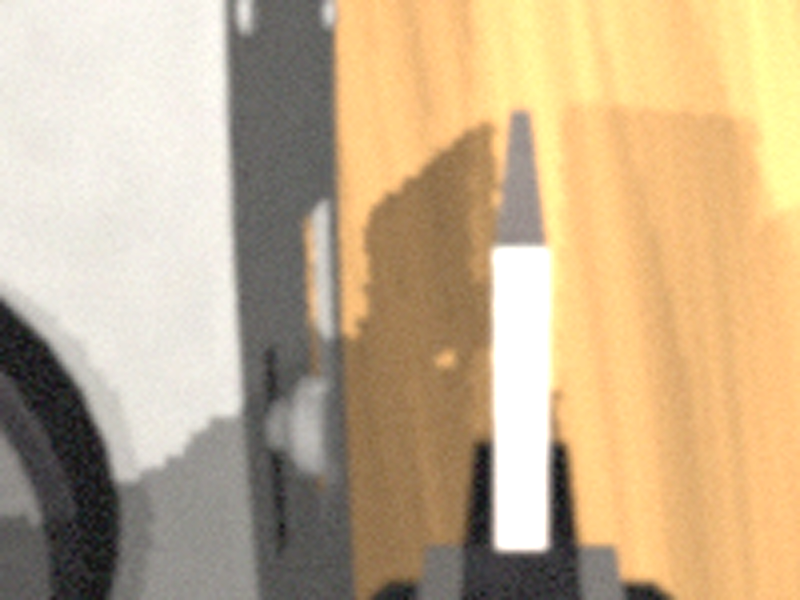

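Run:
```python
from h import *
from scipy.optimize import least_squares
np.set_printoptions(precision=4,suppress=True)
i=vision.camera_info('wrist')
t=np.linspace(0,6.283,80);lin=np.linspace(-.09,.1,60)
def stud(p,s): 
    q=np.vstack([fish(i,local(p,np.c_[np.full(80,x),s+.01*np.cos(t),.1+.01*np.sin(t)])) for x in(.0065,.012)]);return np.array([q[:,1].min(),q[:,1].max(),q[:,0].max()])
def edge(p,z,rows):
    q=fish(i,local(p,np.c_[0*lin,lin,0*lin+z]));o=np.argsort(q[:,1]);return np.interp(rows,q[o,1],q[o,0])
def f(p):
    return np.r_[stud(p,p[3])-[194.5,219.5,212.5],edge(p,.125,[110,190])-[187.4,191],edge(p,0,[110,240])-[214.2,218.6],(fish(i,local(p,[[0,.04,.02]]))-[[210.8,149.7]]).ravel()]
r=least_squares(f,[.574,.1926,-.152,.0065],x_scale=[.01,.01,.1,.01]);p=r.x;print(p,r.fun)
print('slot rows 186.2,238 ->',fish(i,local(p,[[0,.02,.1],[0,-.02,.1]])))
O=np.array([[260.5,161],[260,127.5]])
pos=[.6258,.1958,.1818]
def g(q,h): 
    L=np.array([[0,.06,.168],[0,.06,0]]);return (fish(i,local([*pos[:2],-.152],np.c_[L[:,0]+q[1],L[:,1]+q[0],L[:,2]-.1345+pos[2]+h]))-O).ravel()
for h in(0,.003,.006):
    q=least_squares(lambda q:g(q,h),[0,0],x_scale=.01);print(h,q.x,q.fun)
    c=local([*pos[:2],p[2]],[[q.x[1],q.x[0],0]])[0]; d=c[:2]-p[:2];e=np.array([[np.cos(p[2]),np.sin(p[2])],[-np.sin(p[2]),np.cos(p[2])]])@d
    print('plate in hood x,y',e,'stud y',p[3])
```

```text
[ 0.5743  0.1935 -0.1638  0.0057] [ 0.067  -0.1372  1.8217 -0.5238 -1.2824  0.1028 -0.9353  1.0744 -0.0213]
slot rows 186.2,238 -> [[197.131  189.8682]
 [199.8536 235.3463]]
0 [-0.0048 -0.0001] [ 0.0246  0.1882 -0.0611 -0.4632]
plate in hood x,y [0.0503 0.0058] stud y 0.005672320457317536
0.003 [-0.0043 -0.0001] [ 0.0265  0.316  -0.0668 -0.7908]
plate in hood x,y [0.0503 0.0064] stud y 0.005672320457317536
0.006 [-0.0037 -0.0001] [ 0.0283  0.4433 -0.0728 -1.1288]
plate in hood x,y [0.0503 0.0069] stud y 0.005672320457317536
```

```bash
python3 -m jog '[[0,0,-0.006,0.002,0],[0,0,-0.014,0.004,0],[0,0,-0.022,0.004,0],[0,0,-0.03,0.004,0],[0,0,-0.033,0.004,0]]'
python3 -m jog '[[0,0,0,0,0],[0,0,0,0,0],[0,0,0,0,0]]'
python3 -c "
from workcell import status;o=status.get_obs();print(o['position'],o['ft_force'])"
```

```text
clock: 7.28
position: [0.5914, 0.201, 0.1767]
orientation: [[0.151, 0.989, 0.0], [0.989, -0.151, 0.0], [0.0, 0.0, -1.0]]
ft_force: [0.4, 0.0, -3.4]
grip_width: 0.011
finger_force: 59.1
clock: 7.53
position: [0.5928, 0.2007, 0.1762]
orientation: [[0.151, 0.988, 0.001], [0.988, -0.151, 0.0], [0.0, 0.001, -1.0]]
ft_force: [0.1, 0.1, -3.3]
grip_width: 0.0112
finger_force: 59.1
[0.59278604 0.20068576 0.17619362] [ 0.11565801  0.07303754 -3.32650978]
```

```bash
python3 -m jog '[[0,0,0,-0.0015,0],[0,0,-0.002,-0.0015,0],[0,0,-0.004,-0.0015,0],[0,0,-0.006,-0.0015,0],[0,0,-0.006,-0.0015,0]]'
python3 -m jog '[[0,0,0,0,0],[0,0,0,0,0],[0,0,0,0,0]]'
```

```text
clock: 7.95
position: [0.5863, 0.2016, 0.1775]
orientation: [[0.151, 0.988, -0.0], [0.988, -0.151, 0.0], [-0.0, -0.0, -1.0]]
ft_force: [0.5, 0.2, -3.5]
grip_width: 0.0111
finger_force: 59.1
clock: 8.2
position: [0.5866, 0.2016, 0.1775]
orientation: [[0.151, 0.988, -0.0], [0.988, -0.151, -0.0], [-0.0, -0.0, -1.0]]
ft_force: [-0.8, -0.2, -2.6]
grip_width: 0.0109
finger_force: 59.1
```

```bash
python3 -m jog '[[0,0,-0.001,0,0],[0,0,-0.002,0,0],[0,0,-0.003,0,0],[0,0,-0.004,0,0],[0,0,-0.004,0,0]]'
python3 -m jog '[[0,0,-0.001,0,0],[0,0,-0.002,0,0],[0,0,-0.003,0,0],[0,0,-0.003,0,0],[0,0,-0.003,0,0]]'
```

```text
clock: 8.62
position: [0.5825, 0.2022, 0.1775]
orientation: [[0.151, 0.988, -0.0], [0.988, -0.151, -0.0], [-0.0, -0.0, -1.0]]
ft_force: [-0.2, 0.3, -4.5]
grip_width: 0.0114
finger_force: 59.1
clock: 9.03
position: [0.5797, 0.2027, 0.1775]
orientation: [[0.151, 0.988, 0.0], [0.988, -0.151, 0.0], [0.0, 0.0, -1.0]]
ft_force: [0.1, -0.0, -3.0]
grip_width: 0.0113
finger_force: 59.1
```

```bash
python3 -m jog '[[0,0,-0.0005,0,0],[0,0,-0.001,0,0],[0,0,-0.001,0,0]]'
python3 -m jog '[[0,0,-0.0005,0,0],[0,0,-0.001,0,0],[0,0,-0.001,0,0]]'
```

```text
clock: 9.28
position: [0.5788, 0.2028, 0.1775]
orientation: [[0.151, 0.988, 0.0], [0.988, -0.151, -0.0], [-0.0, 0.0, -1.0]]
ft_force: [0.4, -0.9, -3.8]
grip_width: 0.0108
finger_force: 59.1
clock: 9.53
position: [0.5783, 0.2029, 0.1775]
orientation: [[0.152, 0.988, 0.001], [0.988, -0.152, -0.0], [0.0, 0.001, -1.0]]
ft_force: [4.7, -1.1, -5.0]
grip_width: 0.0113
finger_force: 58.9
```

```bash
python3 -m jog '[[0,0,0,0,0],[0,0,0,0.001,0],[0,0,0,0.002,0],[0,0,0,0.004,0],[0,0,0,0.006,0]]'
python3 -m jog '[[0,0,0,0.0015,0],[0,0,0,0.003,0],[0,0,0,0.0045,0],[0,0,0,0.006,0],[0,0,0,0.006,0]]'
```

```text
clock: 9.95
position: [0.5783, 0.203, 0.172]
orientation: [[0.152, 0.988, 0.002], [0.988, -0.152, 0.0], [0.001, 0.002, -1.0]]
ft_force: [6.1, -1.7, 2.6]
grip_width: 0.011
finger_force: 60.2
clock: 10.37
position: [0.5784, 0.2035, 0.1669]
orientation: [[0.151, 0.988, 0.003], [0.988, -0.151, 0.002], [0.002, 0.003, -1.0]]
ft_force: [6.5, 1.4, 3.9]
grip_width: 0.0113
finger_force: 60.5
```

```bash
python3 -m jog '[[0,0,0,0.0015,0],[0,0,0,0.003,0],[0,0,0,0.0045,0],[0,0,0,0.006,0],[0,0,0,0.006,0]]'
python3 -m jog '[[0,0,0,0.0015,0],[0,0,0,0.003,0],[0,0,0,0.0045,0],[0,0,0,0.006,0],[0,0,0,0.006,0]]'
```

```text
clock: 10.78
position: [0.5785, 0.2036, 0.161]
orientation: [[0.151, 0.988, 0.003], [0.988, -0.151, 0.002], [0.002, 0.003, -1.0]]
ft_force: [5.3, 0.8, 3.8]
grip_width: 0.0111
finger_force: 60.6
clock: 11.2
position: [0.5786, 0.2037, 0.155]
orientation: [[0.151, 0.988, 0.003], [0.988, -0.151, 0.002], [0.003, 0.003, -1.0]]
ft_force: [6.1, 1.8, 5.2]
grip_width: 0.0114
finger_force: 60.8
```

```bash
python3 -m jog '[[0,0,0,0.001,0],[0,0,0,0.002,0],[0,0,0,0.003,0],[0,0,0,0.003,0]]'
python3 -m jog '[[0,0,0,0.0005,0],[0,0,0,0.001,0],[0,0,0,0.001,0]]'
```

```text
clock: 11.53
position: [0.5786, 0.2037, 0.1522]
orientation: [[0.151, 0.988, 0.003], [0.988, -0.151, 0.002], [0.003, 0.003, -1.0]]
ft_force: [5.4, 1.9, 6.3]
grip_width: 0.0107
finger_force: 60.9
clock: 11.78
position: [0.5786, 0.2037, 0.1515]
orientation: [[0.151, 0.988, 0.004], [0.988, -0.151, 0.002], [0.003, 0.003, -1.0]]
ft_force: [4.0, 1.5, 7.0]
grip_width: 0.0109
finger_force: 61.2
```

```bash
python3 -m jog '[[0,0,0,0.0005,0],[0,0,0,0.001,0],[0,0,0,0.001,0]]'
python3 -m jog '[[0,0,0,0.0005,0],[0,0,0,0.001,0],[0,0,0,0.001,0]]'
```

```text
clock: 12.03
position: [0.5786, 0.2037, 0.1509]
orientation: [[0.151, 0.988, 0.004], [0.988, -0.151, 0.002], [0.003, 0.004, -1.0]]
ft_force: [4.5, 1.4, 10.5]
grip_width: 0.0109
finger_force: 61.5
clock: 12.28
position: [0.5786, 0.2037, 0.1504]
orientation: [[0.151, 0.988, 0.004], [0.988, -0.151, 0.003], [0.003, 0.004, -1.0]]
ft_force: [2.5, 1.2, 12.6]
grip_width: 0.0112
finger_force: 61.9
```

```bash
python3 -m jog '[[0,0,0,0.0005,0],[0,0,0,0.001,0],[0,0,0,0.001,0],[0,0,0,0.001,0]]'
python3 - <<'E'
from h import *
import cv2
w=vision.read_camera('wrist');s=vision.read_camera('side');o=status.get_obs();print(o['position'],o['ft_force'],o['ft_torque'])
g=lambda w,r0,r1,c0,c1,s:cv2.convertScaleAbs(cv2.resize(w[r0:r1,c0:c1],None,fx=s,fy=s,interpolation=cv2.INTER_CUBIC),alpha=1.6,beta=20)
cv2.imwrite('pics/w5.png',g(w,80,230,160,360,4))
E
```

```text
clock: 12.62
position: [0.5786, 0.2038, 0.1499]
orientation: [[0.151, 0.988, 0.005], [0.988, -0.151, 0.003], [0.004, 0.004, -1.0]]
ft_force: [1.8, 1.5, 15.4]
grip_width: 0.0111
finger_force: 62.4
[0.5786574  0.20376164 0.14985269] [ 1.63598048  0.80806484 15.19182501] [ 0.33395825 -0.42052022 -0.3393961 ]
```

View pics/w5.png

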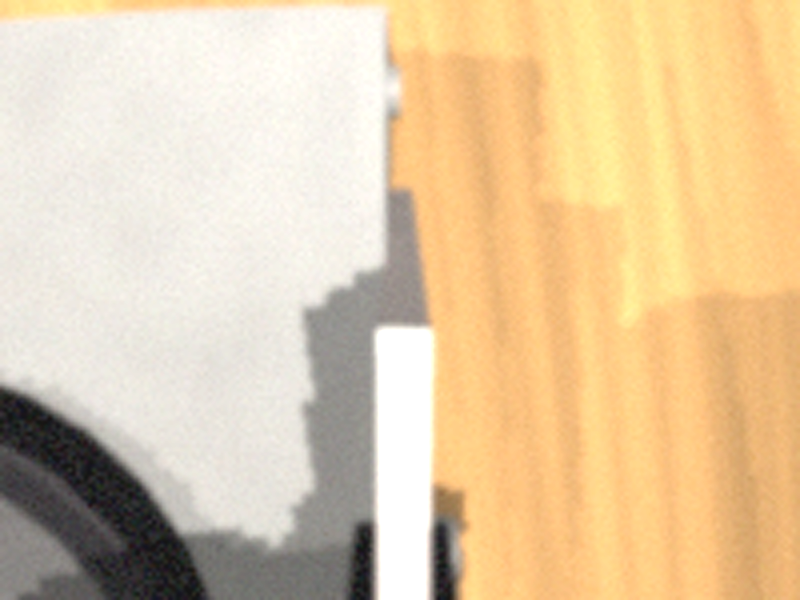

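The plate lies along the face: its edge runs from (263,162) to (261,128), the same spots as before, so it hasn't slipped in the grip. The vertical force now rises stiffly, as at a dead stop. I'll unload slightly, release with a small opening, go up, then probe the plate's top edge (which should be at 183 mm).

```bash
python3 -m jog '[[0,0,0,-0.001,0],[0,0,0,-0.001,0],[0.03,0,0,-0.001,0],[0.03,0,0,-0.001,0],[0.03,0,0,-0.001,0]]'
python3 -m jog '[[0.03,0,0,0,0],[0.03,0,0,0,0],[0.03,0,0,0,0]]'
python3 -m jog '[[0.03,0,0,-0.02,0],[0.03,0,0,-0.05,0],[0.03,0,0,-0.06,0],[0.03,0,0,-0.06,0]]'
python3 -m jog '[[0,0,0,0,0],[0,0,0,0,0],[0,0,0,0,0],[0,0,0,0,0],[0,0,0,0,0]]'
```

```text
clock: 13.13
position: [0.577, 0.2029, 0.1471]
orientation: [[0.151, 0.989, -0.002], [0.989, -0.151, -0.0], [-0.0, -0.002, -1.0]]
ft_force: [-0.2, 0.8, 0.4]
grip_width: 0.0301
finger_force: 0.0
clock: 13.38
position: [0.5775, 0.2029, 0.1472]
orientation: [[0.151, 0.988, -0.001], [0.988, -0.151, -0.0], [-0.0, -0.001, -1.0]]
ft_force: [-1.0, -0.8, 0.6]
grip_width: 0.0303
finger_force: 0.0
clock: 13.72
position: [0.5787, 0.2032, 0.2107]
orientation: [[0.151, 0.988, 0.004], [0.988, -0.151, 0.002], [0.002, 0.004, -1.0]]
ft_force: [0.3, -0.7, -0.4]
grip_width: 0.0298
finger_force: 0.0
clock: 14.13
position: [0.5774, 0.2028, 0.2066]
orientation: [[0.151, 0.988, -0.001], [0.988, -0.151, -0.0], [-0.001, -0.001, -1.0]]
ft_force: [-0.9, -0.6, 0.1]
grip_width: 0.0001
finger_force: 0.0
```

```bash
python3 -m jog '[[0,0,0.001,0.006,0],[0,0,0.001,0.012,0],[0,0,0.001,0.018,0],[0,0,0.001,0.02,0],[0,0,0.001,0.02,0]]'
python3 -m jog '[[0,0,0,0.001,0],[0,0,0,0.001,0],[0,0,0,0.001,0]]'
python3 -m jog '[[0,0,0,0.001,0],[0,0,0,0.001,0],[0,0,0,0.001,0]]'
python3 -m jog '[[0,0,0,0.001,0],[0,0,0,0.001,0],[0,0,0,0.001,0]]'
```

```text
clock: 14.55
position: [0.5783, 0.2026, 0.1863]
orientation: [[0.151, 0.988, -0.002], [0.988, -0.151, -0.001], [-0.001, -0.001, -1.0]]
ft_force: [-0.5, -0.9, 0.4]
grip_width: 0.0
finger_force: 0.0
clock: 14.8
position: [0.5788, 0.2028, 0.1867]
orientation: [[0.151, 0.988, 0.0], [0.988, -0.151, 0.0], [0.0, 0.0, -1.0]]
ft_force: [-0.6, 0.5, -1.3]
grip_width: -0.0001
finger_force: 0.0
clock: 15.05
position: [0.5787, 0.2028, 0.1855]
orientation: [[0.151, 0.988, 0.0], [0.988, -0.151, 0.0], [0.0, 0.0, -1.0]]
ft_force: [0.3, -0.4, 0.2]
grip_width: 0.0001
finger_force: 0.0
clock: 15.3
position: [0.5787, 0.2028, 0.1844]
orientation: [[0.151, 0.988, -0.0], [0.988, -0.151, -0.0], [-0.0, -0.0, -1.0]]
ft_force: [0.2, 0.1, 0.9]
grip_width: -0.0001
finger_force: 0.0
```

```bash
python3 -m jog '[[0,0,0,0.0005,0],[0,0,0,0.001,0],[0,0,0,0.001,0]]'
python3 -m jog '[[0,0,0,0.0005,0],[0,0,0,0.001,0],[0,0,0,0.001,0]]'
```

```text
clock: 15.55
position: [0.5787, 0.2028, 0.1834]
orientation: [[0.151, 0.988, -0.0], [0.988, -0.151, -0.0], [-0.0, -0.0, -1.0]]
ft_force: [-0.2, -0.5, 0.1]
grip_width: -0.0003
finger_force: 0.0
clock: 15.8
position: [0.5788, 0.2028, 0.1833]
orientation: [[0.151, 0.988, 0.001], [0.988, -0.151, 0.0], [0.001, 0.001, -1.0]]
ft_force: [-1.4, -0.6, 4.7]
grip_width: -0.0001
finger_force: 2.5
```

The first touch is at 183.3 mm, so the plate's origin is 15.3 mm up: fully home. I'll retreat and check with a picture.

```bash
python3 -m jog '[[0,0,0,-0.02,0],[0,0,0,-0.05,0],[0,0,0,-0.08,0],[0,0,0,-0.08,0],[0,0,0,-0.08,0]]'
python3 -m jog '[[0,0,0,0,0],[0,0,0,0,0],[0,0,0,0,0],[0,0,0,0,0],[0,0,0,0,0]]'
python3 - <<'E'
from workcell import vision
import cv2
cv2.imwrite('pics/fin.png',vision.read_camera('wrist'))
E
```

```text
clock: 16.22
position: [0.5794, 0.203, 0.2644]
orientation: [[0.151, 0.988, 0.003], [0.988, -0.151, 0.001], [0.002, 0.003, -1.0]]
ft_force: [-0.2, 1.2, -0.6]
grip_width: -0.0002
finger_force: 0.0
clock: 16.63
position: [0.5785, 0.2027, 0.2619]
orientation: [[0.151, 0.988, -0.001], [0.988, -0.151, -0.0], [-0.0, -0.001, -1.0]]
ft_force: [0.4, 0.3, 0.4]
grip_width: -0.0002
finger_force: 0.0
```

View pics/fin.png

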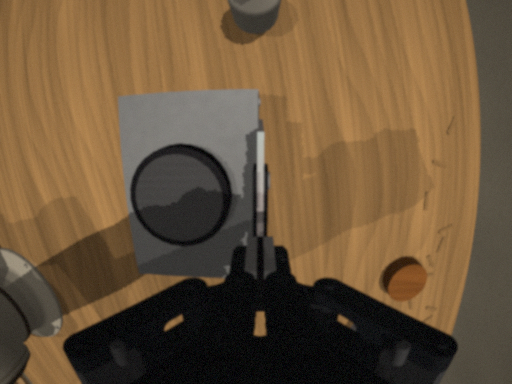

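The picture shows the plate upright and flat on the hood's face (edge at columns 257–267, rows 120–235), let go, with the gripper clear above it.

```bash
python3 -c "
from workcell import job_done;print(job_done())"
```

```text
the job is handed in; nothing more can be done
None
```

The cover plate is on the hood, pushed fully home behind the stud and let go: its top edge probed at 183.3 mm, so its origin is about 15.3 mm above the bench. I handed the job in at about 17 s; no verdict was returned.

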